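# Turn the drinks cart's wheel until its tyre valve is at the top

### The arm

A 6-joint arm with a two-finger parallel gripper is mounted at the origin on the work surface. World frame = base frame: x ahead of the robot, y to its left, z up, the work surface at z = 0. Lengths are in m, angles in rad, forces in N, time in s.
With the tool pointing down it reaches from about 0.35 to 0.775 m from the base axis. Payload 7.3 kg.
Tool frame: the origin (TCP) lies on the centre line of the jaws, within the pads' length; the fingertips stand 17 mm ahead of it and the grasp point (between the pads) lies 2 mm behind it (bot.tip_extent is the distance from the TCP to the fingertips, in m); z points along the fingers, y is the direction in which the jaws open and shut (so a half turn about z gives the same grasp; the last joint's range is limited). The gripper opens to 92 mm and grips with 3 to 60 N. Pads are 19 mm wide; open, the fingers measure 130 mm over their backs; the gripper's body (75 mm by 190 mm) begins 47 mm behind the grasp point.
Start: joints at [1.017, 0.342, 1.524, -0, 1.275, -0.146], TCP at [0.208, 0.482, 0.244] pointing down, gripper open.
Joint ranges: [-2.53, 2.53], [-0.77, 2.02], [0.04, 2.7], [-1, 4.14], [0.28, 2.66], [-3.11, 3.11]. Speed limits (rad/s): [2.57, 2.57, 3.14, 3.14, 3.14, 3.14].

### API

Orientations are given as a rotation vector (axis times angle).
In Python, from rig import bot, optics gives the robot as it stands. The module is installed in compiled form; this text tells all that it offers.
- The arm moves only by the tool servo_tool, never from a script. Its argument "plan" is a list of rows, each a list of 7 numbers: the finger opening in mm, from 0 to 91.8, then the shift along the tool's x, y, z in mm, then the turn, a rotation vector about the tool's x, y, z in rad. In form: [[gripper, dx, dy, dz, wx, wy, wz], ...]. A call has 1 to 12 rows; each row shifts and turns the pose as measured when the row begins, along the tool's axes as they then stand; what a row does not reach is not made up. A row lasts 1/12 s, in which the tool goes at most 41.7 mm and 7.16 degrees, less where a joint would pass 70% of its speed; a pose out of reach is approached as far as the arm can. A call is refused whole if a number of a shift passes 41.7 or a number of a turn 0.125, either way. A call with a gripper value outside its range is refused whole. The fingers move at their own pace and stop on an object; "grip_force" is the grip in N (left out, the last holds). Time passes only in rows, so rows that do not move let the fingers close. It gives the time, the measured TCP pose, the force and the opening at its end, in the units of the state.
- bot.sense(): the state, without advancing time (a new reading comes with each control period).
- optics.camera(name): name is "scene" or "top" or "wrist"; returns a dict with "pixels" (420x560x3 uint8, blue, green, red), "fx", "fy", "cx", "cy" (pixels), "world_to_cam" (4x4, takes a point from world to camera coordinates). Camera axes: x right, y up, looking along -z (the intrinsics and any distortion apply to the point x, -y, -z); pixel columns grow to the right and rows downward; lengths in m; the calibration is good to about 2 mm. A picture is of the moment at which its call begins. There is no depth.
- bot.job_done(): hands the job in, once; it reports no verdict.
The state is a dict: "time_s": time; "q": joint angles; "qvel": joint speeds; "joint_torque": joint torques, N m; "tool_pos": TCP position; "tcp_rot": TCP orientation; "contact_force": force on the tool from outside, world axes, zero at the start; "wrist_torque": the same for the moment, N m; "gripper_width": finger opening in m.
Only numpy, scipy, OpenCV 4.12 (cv2) and the standard library are available. Lean on these libraries where they do the work, as an engineer would, in place of code of your own. Each camera call takes 0.05 s, during which the arm holds its last target. There are 200 camera calls.

### The job

The bar's folding drinks cart lies on the table with one wheel standing free in the air, its tyre waiting to be pumped up. Reach in between the spokes with the fingertips and push on the spokes, without pinching or forcing them, to turn the wheel until the tyre valve is at the very top of the wheel, straight above the hub, and leave the wheel standing still there. Push on the spokes only, not on the dirty tyre or the valve stem, do not lift or shove the cart, and leave the other things on the table where they are.

Things in the scene. Friction and masses are not known exactly. Their poses are not given: they have to be found in the camera images.
- cart: Folding two-wheeled crate cart, about 6 kg, loose, lying on the table on its load side. Origin: on the table directly below the middle of the mounted wheel. x axis: level, along the axle, from the wheel to the frame (away from the robot, within 20 degrees), z up. The frame (rails, handle, toe plate) is below 35 mm, at x 70 to 360, y -155 to 535 mm. Nothing of it is in front of the wheel.
- axle (a point): Point on the 16 mm steel axle, 85 mm behind the wheel's middle plane, 165 mm above the table, fixed to the cart. Here a dark bracket of 16 mm tube carries the axle: it rises from the rail at the cart's y = -100 and 140 mm. Less than 65 mm behind the wheel's middle plane there is nothing but the axle.
- hub (a point): Centre of the mounted wheel, on the axle, 165 mm above the table, in the wheel's middle plane. Turns with the wheel: x axis along the axle, parallel to the cart's x; z axis from the hub to the valve. White plastic hub, 44 mm diameter, 74 mm long, with a black cap of 26 mm diameter reaching 45 mm in front of the middle plane.
- spoke (a point): Point in the middle of one of the five white spokes, 50 mm from the axle. The spokes stand at 36, 108, 180, 252, 324 degrees from the valve; this is the one at 36, clockwise seen from the robot. Each is 14 mm wide and 44 mm deep along the axle (22 either side of the middle plane) out to 60 mm radius, then 12 by 32 mm to the rim (inner radius 92). The gaps are open right through.
- wheel (a joint): Angle of the wheel, rad: 0 (or a whole turn) with the valve at the very top, growing clockwise seen from the robot's side (looking along the cart's x), so at pi/2 the valve is on the cart's -y side. No stops. A stiff hub, about 0.3 N m of friction (5 N on a spoke 60 mm from the axle), keeps it where it is left. Starts between 2.2 and 4.08 rad, the valve low on either side.
- tyre: Black tyre on the mounted wheel, not to be pushed on: 294 mm outer diameter, 206 mm inner diameter, round section of 44 mm (22 mm either side of the middle plane). Its origin and axes are those of hub.
- valve: Straight valve stem of black rubber with a brass end, not to be pushed on: in the wheel's middle plane, pointing from the rim (92 mm radius) to the hub, 34 mm long, 8 to 13 mm in diameter. Its origin and axes are those of hub; the stem lies along z from 58 to 92 mm.
- valve_tip (a point): Brass tip of the valve stem, 58 mm from the axle.
- spare: Bystander, loose: the cart's other wheel without its tyre, white plastic, 206 mm in diameter, 74 mm high at the hub, lying flat. Origin at the centre of its underside.
- tin: Bystander, loose: steel shaker tin, 90 mm in diameter, 170 mm tall, standing. Origin at the centre of its underside.
- jigger: Bystander, loose: steel bar measure shaped like an hourglass, 47 mm in diameter, 95 mm tall, standing. Origin at the centre of its underside.
- pump: Bystander, loose: hand pump, aluminium and black plastic, 260 mm long along its x axis, 30 mm thick, lying. Origin under its middle.

How it is judged:
At the end, for the whole second after the job is handed in: The wheel stands still with its valve within 0.12 rad (7 degrees) of straight above the hub, the cart is within 25 mm of its starting place, and the spare wheel, tin, measure and pump are within 30 mm of theirs (angle between hub's own z axis and vertical below 0.12 rad and velocity of joint wheel between -0.05 and 0.05 rad/s and distance of cart from where it was at the start of the episode below 0.025 m and distance of each of spare, tin, jigger, pump from where it was at the start of the episode below 0.03 m); the robot touches nothing.
It fails at once if the tyre is pushed on (more than 2 N) (contact force between tyre and anything else above 2 N).
It fails at once if the valve stem is pushed on (more than 2 N) (contact force between valve and anything else above 2 N).
It fails at once if the wheel is pinched or forced (more than 30 N from the fingers) (contact force between the fingers and wheel above 30 N).
It fails at once if the cart is lifted or shoved more than 25 mm (distance of cart from where it was at the start of the episode above 0.025 m).
It fails at once if a bystander is moved more than 30 mm (distance of any of spare, tin, jigger, pump from where it was at the start of the episode above 0.03 m).
It also fails if it takes over 69 s, if anything falls off the work surface, if the arm or the gripper's body presses on something with over 40 N, if the wrist force passes 120 N, or if a joint passes its speed limit or range.

## Working session

There is one attempt and no reset: what is moved stays moved. The work goes in short steps, Python scripts to look and compute and a tool call to move; the robot and the scene stay as the last step left them, time stands still between calls to the robot, and variables do not carry over. Pictures are saved under pics/ and viewed, about 8 in all and at most 12, crops included, and the job is handed in when it is done.

Besides the shell and the picture viewer there is one more tool, called by a JSON object that holds its "name" and its "arguments", one argument or row to a line. servo_tool: Moves the arm, as the interface text tells. Its arguments: {"type":"object","properties":{"plan":{"type":"array"},"grip_force":{"type":"number"}},"required":["plan"]}

```bash
mkdir -p pics
cat > h.py <<'E'
import numpy as np, cv2
from rig import bot, optics
def snap(n,f=None):
    c=optics.camera(n); np.savez(f'pics/{f or n}.npz',**c); 
    if f: cv2.imwrite(f'pics/{f}.png',np.ascontiguousarray(c['pixels']))
    return c
def ray(c,u,v):
    M=np.array(c['world_to_cam']); R=M[:3,:3]; o=-R.T@M[:3,3]
    d=R.T@np.array([(u-c['cx'])/c['fx'],-(v-c['cy'])/c['fy'],-1.0]); return o,d/np.linalg.norm(d)
def onz(c,u,v,z):
    o,d=ray(c,u,v); return o+d*(z-o[2])/d[2]
def onplane(c,u,v,p,n):
    o,d=ray(c,u,v); return o+d*((p-o)@n)/(d@n)
def proj(c,p):
    q=np.array(c['world_to_cam'])@np.append(p,1); return c['cx']+c['fx']*q[0]/-q[2], c['cy']-c['fy']*q[1]/-q[2]
E
python3 - <<'E'
from h import *
a=snap('scene','scene0');b=snap('top','top0');c=snap('wrist','wrist0')
for k in (a,b,c):
    print({x:k[x] for x in k if x not in('pixels','world_to_cam')}, 'pos',np.round(ray(k,280,210)[0],3),np.round(ray(k,280,210)[1],3))
print(bot.sense())
E
```

```text
{'fx': 534.0649569235392, 'fy': 534.0649569235392, 'cx': 280.4771860536959, 'cy': 212.65064533118556} pos [1.358 0.16  1.495] [-0.545 -0.116 -0.83 ]
{'fx': 499.4984978365403, 'fy': 499.4984978365403, 'cx': 273.3308718500602, 'cy': 210.66005943423855} pos [0.316 0.002 1.536] [ 0.141 -0.035 -0.989]
{'fx': 345.09738300045115, 'fy': 345.09738300045115, 'cx': 283.05082330321665, 'cy': 215.81667945143388} pos [0.138 0.511 0.384] [ 0.236 -0.113 -0.965]
{'time_s': 0.15, 'q': array([ 1.01699797e+00,  3.42551504e-01,  1.52477338e+00,  2.03489252e-06,
        1.27539810e+00, -1.45998084e-01]), 'qvel': array([ 4.92567547e-04, -2.69427763e-03, -8.04034218e-04, -1.77753500e-03,
        1.26078150e-03,  1.30622882e-05]), 'joint_torque': array([ 1.01988260e-04, -4.31471229e+01, -2.44353551e+01,  7.16436189e-02,
        5.37759857e-02, -8.42434338e-05]), 'tool_pos': array([0.20804232, 0.48172091, 0.24321885]), 'tcp_rot': array([-6.36063724e-01, -3.07613046e+00,  1.66667801e-03]), 'contact_force': array([0.08500777, 0.61062779, 0.15050076]), 'wrist_torque': array([ 0.00746451, -0.01424053,  0.01218355]), 'gripper_width': 0.09157429234582534}
```

View pics/scene0.png

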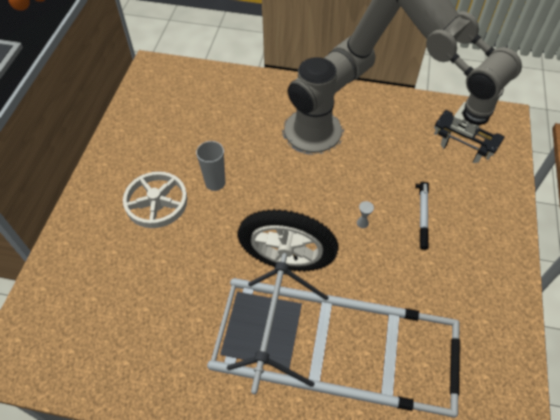

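View pics/top0.png

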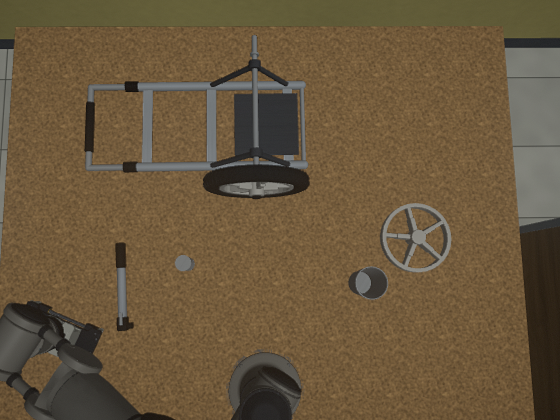

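Scene view: wheel at about (288,240), tin (212,165), measure (365,215), pump (424,215), spare (155,200). Top view: tyre at (256,181), axle running from (256,152) to (254,65).

Run:
```python
from h import *
a=dict(np.load('pics/scene0.npz'));b=dict(np.load('pics/top0.npz'))
p1=onz(b,256,152,.165);p2=onz(b,254.5,64,.165);w=onz(b,256,181,.165)
print('axle',p1,p2,'wheel',w)
print('tyre ends',onz(b,203,181.5,.165),onz(b,309,181.5,.165))
# dark mask of tyre in top
for n,u,v,z in(('jig',183,263,.095),('tin',375,283,.17),('pumpA',121,246,.015),('pumpB',124,325,.015),('spare',417,237,.037),('railL',88,167,.03),('railR',305,163,.03)): print(n,np.round(onz(b,u,v,z),3))
A=cv2.resize(a['pixels'][195:285,225:350],None,fx=5.6,fy=5.6,interpolation=cv2.INTER_CUBIC)
cv2.imwrite('pics/cropA.png',A)
B=cv2.resize(b['pixels'][155:205,195:315],None,fx=5.6,fy=5.6,interpolation=cv2.INTER_CUBIC)
C=np.zeros((A.shape[0]*0+B.shape[0],A.shape[1],3),np.uint8);C[:,:B.shape[1]]=B[:,:A.shape[1]]
cv2.imwrite('pics/cropA.png',np.vstack([A,C])[:,:790])
print(A.shape,B.shape)
```

```text
axle [0.67703213 0.01847396 0.165     ] [0.93839195 0.02122904 0.165     ] wheel [0.59378563 0.01897723 0.165     ]
tyre ends [0.59336546 0.16669369 0.165     ] [ 0.59135501 -0.12937516  0.165     ]
jig [0.37  0.23  0.095]
tin [ 0.308 -0.303  0.17 ]
pumpA [0.427 0.431 0.015]
pumpB [0.192 0.414 0.015]
spare [ 0.444 -0.466  0.037]
railL [0.668 0.534 0.03 ]
railR [ 0.677 -0.131  0.03 ]
(504, 700, 3) (280, 672, 3)
```

View pics/cropA.png

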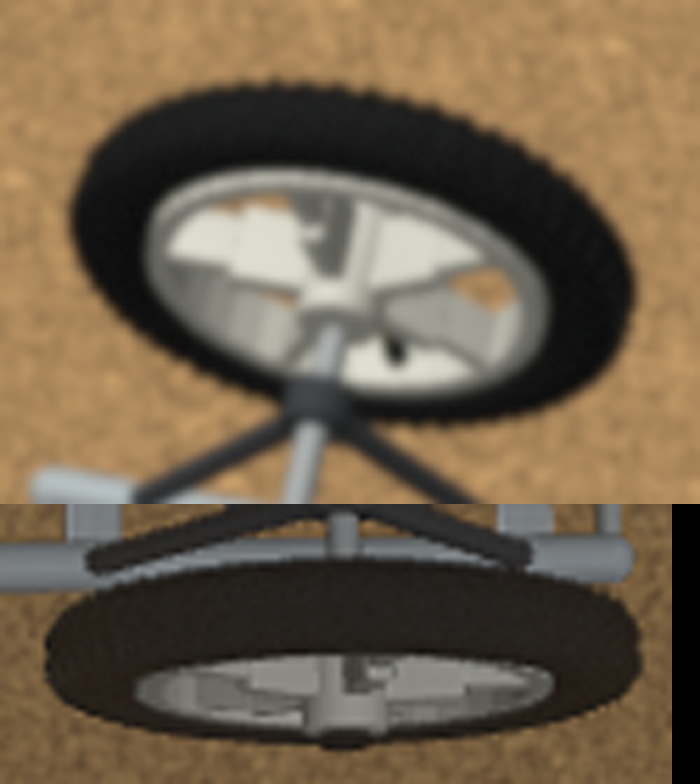

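Run:
```python
from h import *
a=dict(np.load('pics/scene0.npz'))
n=np.array([1,.0,0.]);n/=np.linalg.norm(n);hub=np.array([.592,.019,.165])
print('hub px',proj(a,hub),'crop',[(proj(a,hub)[0]-225)*5.6,(proj(a,hub)[1]-195)*5.6])
for cu,cv in((398,358),(388,335)):
    p=onplane(a,225+cu/5.6,195+cv/5.6,hub,n)-hub; r=np.hypot(p[1],p[2]); print(np.round(p,3),r,'theta',np.arctan2(-p[1],p[2])%(2*np.pi))
def pt(t,r,x=0): return hub+np.array([x,-r*np.sin(t),r*np.cos(t)])
for t0 in(3.3,3.5,3.7):
  print(t0,[np.round([(q-o)*5.6 for q,o in zip(proj(a,pt(t0+np.radians(s),75,.016) if 0 else pt(t0+np.radians(s),.075,.016)),(225,195))]) for s in(0,36,108,180,252,324)])
```

```text
hub px (np.float64(287.4975567856913), np.float64(242.95410445718346)) crop [np.float64(349.9863179998713), np.float64(268.5429849602274)]
[ 0.     0.027 -0.086] 0.0898903156934531 theta 3.447395448136922
[ 0.     0.021 -0.063] 0.065983114350674 theta 3.4676749323707963
3.3 [array([365., 368.]), array([442., 363.]), array([475., 284.]), array([321., 216.]), array([202., 258.]), array([280., 347.])]
3.5 [array([392., 370.]), array([461., 356.]), array([460., 269.]), array([293., 215.]), array([201., 273.]), array([306., 356.])]
3.7 [array([417., 368.]), array([475., 346.]), array([440., 254.]), array([266., 217.]), array([206., 288.]), array([333., 363.])]
```

Valve low, slightly on the +y side: θ≈3.46 rad, radius about right (58–92 mm), tyre width measures 296 mm. Plan: put the closed fingertips as a peg into the left gap (270°, between the spokes at 234° and 306°) with the tool level, and sweep clockwise over the top by about 2.8 rad. First I level the tool.

{"name": "servo_tool", "arguments": {
  "plan": [
    [0,0,0,-15,0,-0.12,0],
    [0,-10,0,-10,0,-0.12,0],
    [0,-10,0,-10,0,-0.12,0],
    [0,-10,0,-5,0,-0.12,0],
    [0,-10,0,0,0,-0.12,0],
    [0,-10,0,0,0,-0.12,0]
  ],
  "grip_force": 10
}}

```text
time_s: 0.65
tool_pos: [0.2499, 0.4647, 0.3046]
tcp_rot: [0.499, 2.353, -0.186]
contact_force: [0.5, -0.4, -1.2]
gripper_width: 0.0566
```

```bash
python3 -c "
from h import *
s=bot.sense();print(s['q'].round(3),s['tool_pos'],s['time_s'])"
```

```text
[ 1.317  0.402  1.487 -0.741  1.44   0.337] [0.24985211 0.464684   0.30462366] 0.65
```

```bash
cat > fk.py <<'E'
import numpy as np, json
from scipy.spatial.transform import Rotation as R
from scipy.optimize import least_squares
def fk(q,g):
    h,a,b,L,d,e=g   # e: elbow offset
    r1=R.from_euler('z',q[0]); r2=r1*R.from_euler('y',q[1]); r3=r2*R.from_euler('y',q[2]); r4=r3*R.from_euler('z',q[3]); r5=r4*R.from_euler('y',q[4]); r6=r5*R.from_euler('z',q[5])
    return r1.apply([0,d,h])+r2.apply([0,0,a])+r3.apply([e,0,b])+r6.apply([0,0,L]), r6
def ik(g,off,p,Rt,q0,lo,hi):
    f=lambda q:(lambda x:np.r_[(x[0]-p)*5,((x[1]*off)*Rt.inv()).as_rotvec()])(fk(q,g))
    return least_squares(f,np.clip(q0,lo+.01,hi-.01),bounds=(lo,hi))
E
python3 - <<'E'
from h import *; from fk import *
s=bot.sense()
S=[([1.01699797,.342551504,1.52477338,0,1.27539810,-.145998084],[.20804232,.48172091,.24321885],[-.636063724,-3.07613046,.001666678]),(list(s['q']),list(s['tool_pos']),list(s['tcp_rot']))]
json.dump(S,open('S.json','w'))
for q,p,r in S: 
    print((fk(q,[0]*6)[1].inv()*R.from_rotvec(r)).as_rotvec())
f=lambda g:np.concatenate([fk(q,g)[0]-p for q,p,r in S])
o=least_squares(f,[.3,.4,.35,.2,.07,0],x_scale=.1);print(o.x.round(4),np.abs(o.fun).max())
E
```

```text
[-1.73813686e-06  1.29069430e-06  1.57079692e+00]
[-1.23314773e-16  6.16573867e-17  1.57079633e+00]
[0.2229 0.5062 0.3796 0.3011 0.0764 0.0465] 8.125456973928635e-10
```

Run:
```python
from fk import *
g=[0.2229,0.5062,0.3796,0.3011,0.0764,0.0465]; off=R.from_euler('z',np.pi/2)
lo=np.array([-2.53,-.77,.04,-1,.28,-3.11]);hi=np.array([2.53,2.02,2.7,4.14,2.66,3.11])
rng=np.random.default_rng(0)
for tilt in (0,15,30):
 for name,xs in(('xdown',0),('xup',180),('jawvert',90),('jv2',-90)):
  for p in([.4,.081,.165],[.58,.081,.165],[.58,.019,.235],[.58,-.05,.165]):
    # z=+x world, x down
    Rt=R.from_euler('y',tilt,degrees=True)*R.from_matrix(np.array([[0,0,1],[0,1,0],[-1,0,0]],float))*R.from_euler('z',xs,degrees=True)
    sol=set()
    for k in range(25):
        o=ik(g,off,np.array(p),Rt,rng.uniform(lo,hi),lo,hi)
        if o.cost<1e-6: sol.add(tuple(o.x.round(2)))
    print(tilt,name,p,[tuple(map(float,s)) for s in sol])
```

```text
0 xdown [0.4, 0.081, 0.165] []
0 xdown [0.58, 0.081, 0.165] [(0.02, 0.93, 2.42, 3.16, 1.78, 1.57)]
0 xdown [0.58, 0.019, 0.235] [(-0.21, 0.69, 2.47, 2.93, 1.59, 1.57)]
0 xdown [0.58, -0.05, 0.165] [(-0.45, 0.94, 2.44, 2.68, 1.79, 1.47)]
0 xup [0.4, 0.081, 0.165] []
0 xup [0.58, 0.081, 0.165] [(0.02, 0.93, 2.42, 3.16, 1.78, -1.57)]
0 xup [0.58, 0.019, 0.235] [(-0.21, 0.69, 2.47, 2.93, 1.59, -1.57)]
0 xup [0.58, -0.05, 0.165] [(-0.45, 0.94, 2.44, 2.68, 1.79, -1.68)]
0 jawvert [0.4, 0.081, 0.165] []
0 jawvert [0.58, 0.081, 0.165] []
0 jawvert [0.58, 0.019, 0.235] []
0 jawvert [0.58, -0.05, 0.165] [(-0.45, 0.94, 2.44, 2.68, 1.79, 3.04)]
0 jv2 [0.4, 0.081, 0.165] []
0 jv2 [0.58, 0.081, 0.165] [(0.02, 0.93, 2.42, 3.16, 1.78, 0.0)]
0 jv2 [0.58, 0.019, 0.235] [(-0.21, 0.69, 2.47, 2.93, 1.59, -0.0)]
0 jv2 [0.58, -0.05, 0.165] [(-0.45, 0.94, 2.44, 2.68, 1.79, -0.11)]
15 xdown [0.4, 0.081, 0.165] []
15 xdown [0.58, 0.081, 0.165] [(0.02, 0.65, 2.41, 3.16, 1.23, 1.57)]
15 xdown [0.58, 0.019, 0.235] [(-0.2, 0.41, 2.4, 2.91, 0.99, 1.65)]
15 xdown [0.58, -0.05, 0.165] [(-0.43, 0.65, 2.43, 2.7, 1.26,
[... 866 characters left out ...]
2.59, 0.69, 1.81)]
30 xup [0.4, 0.081, 0.165] []
30 xup [0.58, 0.081, 0.165] [(0.01, 0.43, 2.3, 3.16, 0.64, -1.58)]
30 xup [0.58, 0.019, 0.235] [(-0.18, 0.23, 2.26, 2.74, 0.42, -1.3)]
30 xup [0.58, -0.05, 0.165] [(-0.39, 0.43, 2.32, 2.59, 0.69, -1.34)]
30 jawvert [0.4, 0.081, 0.165] []
30 jawvert [0.58, 0.081, 0.165] []
30 jawvert [0.58, 0.019, 0.235] [(-0.18, 0.23, 2.26, 2.74, 0.42, -2.87)]
30 jawvert [0.58, -0.05, 0.165] [(-0.39, 0.43, 2.32, 2.59, 0.69, -2.91)]
30 jv2 [0.4, 0.081, 0.165] []
30 jv2 [0.58, 0.081, 0.165] [(0.01, 0.43, 2.3, 3.16, 0.64, -0.01)]
30 jv2 [0.58, 0.019, 0.235] [(-0.18, 0.23, 2.26, 2.74, 0.42, 0.27)]
30 jv2 [0.58, -0.05, 0.165] [(-0.39, 0.43, 2.32, 2.59, 0.69, 0.24)]
```

```bash
cat > plan.py <<'E'
from fk import *
off=R.from_euler('z',np.pi/2)
G=[0.2229,0.5062,0.3796,0.3011,0.0764,0.0465]
lo=np.array([-2.53,-.77,.04,-1,.28,-3.11]);hi=np.array([2.53,2.02,2.7,4.14,2.66,3.11])
def tgt(tilt,xs): return R.from_euler('y',tilt,degrees=True)*R.from_matrix(np.array([[0,0,1],[0,1,0],[-1,0,0]],float))*R.from_euler('z',xs,degrees=True)
def pose(q): p,r=fk(q,G); return p,r*off
def rows(qs):
    # joint waypoints -> tool increments per row
    out=[]
    for a,b in zip(qs[:-1],qs[1:]):
        pa,ra=pose(a);pb,rb=pose(b); out.append(np.r_[ra.inv().apply(pb-pa)*1000,(ra.inv()*rb).as_rotvec()])
    return np.array(out)
def dens(way):
    qs=[np.array(way[0])]
    for w in way[1:]:
        a=qs[-1]; w=np.array(w); n=1
        while True:
            seg=[a+(w-a)*k/n for k in range(n+1)]; r=rows(seg)
            if np.abs(r[:,:3]).max()<38 and np.linalg.norm(r[:,:3],axis=1).max()<40 and np.linalg.norm(r[:,3:],axis=1).max()<.118 and np.abs(np.diff(seg,axis=0)).max()<.15: break
            n+=1
        qs+=seg[1:]
    return qs
def check(qs):
    for i,q in enumerate(qs):
        p,r=pose(q); T=p+r.apply([0,0,.017]); c=[p+r.apply([sx*.038,sy*.095,-.049]) for sx in(-1,1) for sy in(-1,1)]; c=np.array(c)
        w=p-r.apply([0,0,G[3]])
        print(i,'tip',T.round(2),'body zmin',c[:,2].min().round(2),'xmax',c[:,0].max().round(2),'wrist',w.round(2))
E
python3 - <<'E'
from plan import *
from h import bot
q0=bot.sense()['q']; rng=np.random.default_rng(1)
for xs in(0,180,-90):
  for p in([.48,.06,.26],[.5,.081,.2]):
    for k in range(20):
        o=ik(G,off,np.array(p),tgt(15,xs),rng.uniform(lo,hi),lo,hi)
        if o.cost<1e-6: print(xs,p,o.x.round(3)); break
E
```

```text
0 [0.48, 0.06, 0.26] [-0.088  0.237  2.614  3.042  1.02   1.6  ]
0 [0.5, 0.081, 0.2] [0.022 0.54  2.609 3.163 1.316 1.571]
180 [0.48, 0.06, 0.26] [-0.088  0.237  2.614  3.042  1.02  -1.541]
180 [0.5, 0.081, 0.2] [ 0.022  0.54   2.609  3.163  1.316 -1.571]
-90 [0.48, 0.06, 0.26] [-0.088  0.237  2.614  3.042  1.02   0.03 ]
-90 [0.5, 0.081, 0.2] [0.022 0.54  2.609 3.163 1.316 0.   ]
```

Run:
```python
from plan import *
from h import bot
q0=bot.sense()['q']
goal=[-.088,.237,2.614,3.042,1.02,-1.541]
via=[.75,.1,2.1,1.1,1.25,-.6]
qs=dens([q0,via,goal]); r=rows(qs)
print(len(r)); check(qs); np.save('qs.npy',qs)
print(np.c_[r[:,:3].round(0),r[:,3:].round(3)].tolist())
```

```text
42
0 tip [0.26 0.46 0.29] body zmin 0.31 xmax 0.28 wrist [0.06 0.55 0.53]
1 tip [0.25 0.44 0.27] body zmin 0.29 xmax 0.28 wrist [0.08 0.53 0.52]
2 tip [0.23 0.42 0.25] body zmin 0.28 xmax 0.27 wrist [0.09 0.52 0.52]
3 tip [0.21 0.41 0.23] body zmin 0.26 xmax 0.26 wrist [0.1  0.51 0.52]
4 tip [0.19 0.4  0.22] body zmin 0.25 xmax 0.25 wrist [0.11 0.49 0.51]
5 tip [0.16 0.39 0.21] body zmin 0.24 xmax 0.23 wrist [0.13 0.48 0.51]
6 tip [0.14 0.38 0.2 ] body zmin 0.24 xmax 0.21 wrist [0.14 0.46 0.51]
7 tip [0.12 0.38 0.2 ] body zmin 0.24 xmax 0.2 wrist [0.14 0.45 0.51]
8 tip [0.1  0.38 0.19] body zmin 0.23 xmax 0.18 wrist [0.15 0.43 0.5 ]
9 tip [0.07 0.38 0.19] body zmin 0.23 xmax 0.17 wrist [0.16 0.42 0.5 ]
10 tip [0.05 0.39 0.2 ] body zmin 0.23 xmax 0.15 wrist [0.17 0.4  0.5 ]
11 tip [0.04 0.39 0.2 ] body zmin 0.23 xmax 0.14 wrist [0.17 0.39 0.49]
12 tip [0.02 0.4  0.21] body zmin 0.24 xmax 0.13 wrist [0.18 0.37 0.49]
13 tip [0.01 0.42 0.22] body zmin 0.24 xmax 0.12 wrist [0.18 0.36 0.48]
14 tip [0.   0.43 0.23] body zmin 0.25 xmax 0.11 wrist [0.19 0.34 0.48]
15 tip [-0.    0.44  0.25] b
[... 3054 characters left out ...]
, 0.024], [-1.0, 29.0, -11.0, -0.095, 0.023, 0.023], [-2.0, 30.0, -11.0, -0.097, 0.019, 0.022], [-3.0, 31.0, -11.0, -0.099, 0.015, 0.021], [-4.0, 32.0, -11.0, -0.1, 0.011, 0.02], [-4.0, 33.0, -11.0, -0.102, 0.007, 0.019], [-5.0, 34.0, -10.0, -0.103, 0.003, 0.019], [-6.0, 34.0, -10.0, -0.104, -0.0, 0.018], [-7.0, 35.0, -10.0, -0.104, -0.004, 0.017], [-8.0, 35.0, -10.0, -0.105, -0.008, 0.017], [-9.0, 36.0, -9.0, -0.105, -0.012, 0.016], [-9.0, 36.0, -9.0, -0.105, -0.015, 0.016], [-10.0, 36.0, -9.0, -0.105, -0.019, 0.015], [-11.0, 37.0, -8.0, -0.105, -0.023, 0.015], [-12.0, 37.0, -8.0, -0.104, -0.026, 0.015], [-13.0, 37.0, -7.0, -0.104, -0.029, 0.015], [-14.0, 36.0, -7.0, -0.103, -0.033, 0.015]]
```

{"name": "servo_tool", "arguments": {
  "plan": [
    [0,18,-22,12,0.054,0.098,-0.025],
    [0,18,-21,11,0.048,0.101,-0.021],
    [0,18,-19,10,0.041,0.103,-0.016],
    [0,18,-17,9,0.033,0.105,-0.013],
    [0,18,-15,8,0.025,0.106,-0.009],
    [0,18,-13,6,0.017,0.107,-0.006],
    [0,18,-11,5,0.009,0.108,-0.002],
    [0,18,-9,4,0,0.108,0],
    [0,18,-7,3,-0.008,0.107,0.003],
    [0,18,-5,2,-0.017,0.105,0.005],
    [0,18,-3,0,-0.025,0.103,0.007],
    [0,18,-1,-1,-0.034,0.101,0.009]
  ]
}}

```text
time_s: 1.65
tool_pos: [0.0205, 0.3993, 0.2261]
tcp_rot: [-0.682, -2.487, 0.054]
contact_force: [-0.3, 0.2, 0.7]
gripper_width: 0.0006
```

```bash
cat > nxt.py <<'E'
from plan import *; from h import bot
import sys
s=bot.sense(); q=s['q']; p,r=fk(q,G); print('fk err',(p-s['tool_pos']).round(4),q.round(3),s['tool_pos'].round(3))
way=eval(sys.argv[1]); qs=dens([q]+way); rr=rows(qs); print(len(rr)); 
m=rr[:12]
print(np.c_[np.zeros(len(m)),m[:,:3].round(0),m[:,3:].round(3)].tolist())
E
python3 nxt.py "[[.75,.1,2.1,1.1,1.25,-.6],[-.088,.237,2.614,3.042,1.02,-1.541]]"
```

```text
fk err [-0.  0. -0.] [ 0.932  0.204  1.917  0.521  1.322 -0.312] [0.021 0.399 0.226]
30
[[0.0, 16.0, 4.0, -3.0, -0.047, 0.091, 0.008], [0.0, 16.0, 6.0, -4.0, -0.054, 0.088, 0.009], [0.0, 15.0, 7.0, -5.0, -0.061, 0.084, 0.01], [0.0, 15.0, 9.0, -6.0, -0.067, 0.079, 0.01], [0.0, 14.0, 11.0, -7.0, -0.072, 0.075, 0.01], [0.0, 13.0, 13.0, -8.0, -0.078, 0.07, 0.01], [0.0, 4.0, 18.0, -7.0, -0.069, 0.055, 0.028], [0.0, 3.0, 20.0, -7.0, -0.073, 0.052, 0.027], [0.0, 3.0, 21.0, -8.0, -0.077, 0.048, 0.027], [0.0, 2.0, 23.0, -9.0, -0.081, 0.044, 0.026], [0.0, 1.0, 24.0, -9.0, -0.084, 0.04, 0.026], [0.0, 1.0, 25.0, -10.0, -0.087, 0.036, 0.025]]
```

FK is exact and the servo follows the joint plan.

{"name": "servo_tool", "arguments": {
  "plan": [
    [0,16,4,-3,-0.047,0.091,0.008],
    [0,16,6,-4,-0.054,0.088,0.009],
    [0,15,7,-5,-0.061,0.084,0.01],
    [0,15,9,-6,-0.067,0.079,0.01],
    [0,14,11,-7,-0.072,0.075,0.01],
    [0,13,13,-8,-0.078,0.07,0.01],
    [0,4,18,-7,-0.069,0.055,0.028],
    [0,3,20,-7,-0.073,0.052,0.027],
    [0,3,21,-8,-0.077,0.048,0.027],
    [0,2,23,-9,-0.081,0.044,0.026],
    [0,1,24,-9,-0.084,0.04,0.026],
    [0,1,25,-10,-0.087,0.036,0.025]
  ]
}}

```text
time_s: 2.65
tool_pos: [0.1517, 0.4989, 0.3507]
tcp_rot: [-1.14, -1.526, -1.001]
contact_force: [-0.5, 1.2, -0.0]
gripper_width: 0.0004
```

```bash
python3 nxt.py "[[-.088,.237,2.614,3.042,1.02,-1.541]]"
```

```text
fk err [-0.  0. -0.] [ 0.521  0.133  2.258  1.643  1.207 -0.871] [0.152 0.499 0.351]
18
[[0.0, -0.0, 27.0, -10.0, -0.091, 0.027, 0.021], [0.0, -1.0, 28.0, -10.0, -0.093, 0.023, 0.021], [0.0, -2.0, 29.0, -10.0, -0.095, 0.02, 0.02], [0.0, -2.0, 30.0, -10.0, -0.096, 0.016, 0.019], [0.0, -3.0, 31.0, -10.0, -0.098, 0.012, 0.018], [0.0, -4.0, 32.0, -10.0, -0.099, 0.008, 0.018], [0.0, -4.0, 33.0, -10.0, -0.1, 0.005, 0.017], [0.0, -5.0, 33.0, -10.0, -0.101, 0.001, 0.017], [0.0, -6.0, 34.0, -10.0, -0.101, -0.003, 0.016], [0.0, -7.0, 34.0, -9.0, -0.102, -0.006, 0.016], [0.0, -8.0, 35.0, -9.0, -0.102, -0.01, 0.015], [0.0, -8.0, 35.0, -9.0, -0.102, -0.013, 0.015]]
```

{"name": "servo_tool", "arguments": {
  "plan": [
    [0,0,27,-10,-0.091,0.027,0.021],
    [0,-1,28,-10,-0.093,0.023,0.021],
    [0,-2,29,-10,-0.095,0.02,0.02],
    [0,-2,30,-10,-0.096,0.016,0.019],
    [0,-3,31,-10,-0.098,0.012,0.018],
    [0,-4,32,-10,-0.099,0.008,0.018],
    [0,-4,33,-10,-0.1,0.005,0.017],
    [0,-5,33,-10,-0.101,0.001,0.017],
    [0,-6,34,-10,-0.101,-0.003,0.016],
    [0,-7,34,-9,-0.102,-0.006,0.016],
    [0,-8,35,-9,-0.102,-0.01,0.015],
    [0,-8,35,-9,-0.102,-0.013,0.015]
  ]
}}

```text
time_s: 3.65
tool_pos: [0.4647, 0.2522, 0.3212]
tcp_rot: [-2.022, -0.54, -1.805]
contact_force: [0.1, 0.8, -0.0]
gripper_width: 0.0002
```

```bash
python3 nxt.py "[[-.088,.237,2.614,3.042,1.02,-1.541]]"; python3 -c "
from h import *
snap('wrist','w1')"
```

```text
fk err [ 0.  0. -0.] [ 0.095  0.206  2.512  2.63   1.088 -1.343] [0.465 0.252 0.321]
6
[[0.0, -9.0, 32.0, -7.0, -0.091, -0.018, 0.012], [0.0, -10.0, 32.0, -6.0, -0.091, -0.02, 0.012], [0.0, -10.0, 32.0, -6.0, -0.09, -0.023, 0.012], [0.0, -11.0, 32.0, -6.0, -0.09, -0.025, 0.012], [0.0, -12.0, 32.0, -5.0, -0.089, -0.028, 0.012], [0.0, -12.0, 32.0, -5.0, -0.088, -0.03, 0.013]]
```

View pics/w1.png

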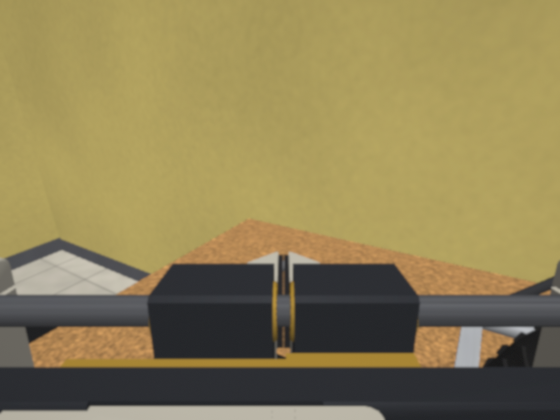

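The wrist view shows mostly the closed fingers (blocks at (215–345, 310), tips at about (283,258)). I continue to the approach pose.

{"name": "servo_tool", "arguments": {
  "plan": [
    [0,-9,32,-7,-0.091,-0.018,0.012],
    [0,-10,32,-6,-0.091,-0.02,0.012],
    [0,-10,32,-6,-0.09,-0.023,0.012],
    [0,-11,32,-6,-0.09,-0.025,0.012],
    [0,-12,32,-5,-0.089,-0.028,0.012],
    [0,-12,32,-5,-0.088,-0.03,0.013]
  ]
}}

```text
time_s: 4.2
tool_pos: [0.4786, 0.0476, 0.2566]
tcp_rot: [2.483, -0.037, 1.889]
contact_force: [0.4, -0.7, -0.4]
gripper_width: 0.0004
```

Run:
```python
from h import *
from scipy.spatial.transform import Rotation as R
c=snap('wrist','w2'); s=bot.sense(); r=R.from_rotvec(s['tcp_rot']); p=s['tool_pos']
print(p,r.as_matrix().round(3).tolist(),s['q'].round(3))
for o in([0,0,0],[0,.019,.017],[0,-.019,.017],[0,.019,-.02],[.0095,.019,.017]): print(o,np.round(proj(c,p+r.apply(o))))
hub=np.array([.592,.019,.165])
print('hub',proj(c,hub),'cap',proj(c,hub-[.045,0,0]),'top of rim',proj(c,hub+[-.016,0,.092]))
```

```text
[0.4774807  0.04470405 0.25492805] [[0.271, -0.04, 0.962], [-0.009, -0.999, -0.039], [0.963, 0.002, -0.271]] [-0.108  0.242  2.622  3.065  1.019 -1.551]
[0, 0, 0] [289. 291.]
[0, 0.019, 0.017] [326. 275.]
[0, -0.019, 0.017] [251. 275.]
[0, 0.019, -0.02] [337. 316.]
[0.0095, 0.019, 0.017] [327. 258.]
hub (np.float64(311.01822702433543), np.float64(273.4657679780526)) cap (np.float64(316.86301278025525), np.float64(312.63404631617436)) top of rim (np.float64(319.25379319682503), np.float64(187.95114067706592))
```

View pics/w2.png

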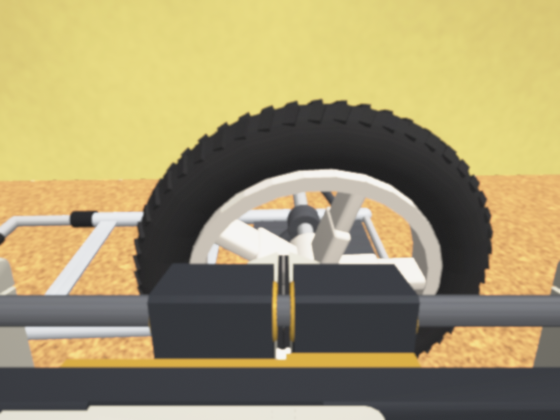

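View matches θ≈198°: spokes at 306° (245,243), 18° (340,215) and 90° (400,268), fingertips at (283,258). Now I go down in front of the left gap.

```bash
cat > go.py <<'E'
# cartesian rows: argv1 list of world TCP targets [x,y,z]; argv2 step mm ; tilt fixed
from plan import *; from h import bot
import sys
def path(pts,step,tilt=15,show=1):
    s=bot.sense(); p=np.array(s['tool_pos']); r=R.from_rotvec(s['tcp_rot']); Rt=tgt(tilt,180)
    out=[]; q=s['q']
    for t in pts:
        t=np.array(t); n=max(1,int(np.ceil(np.linalg.norm(t-p)*1000/step-.2)))
        for k in range(n):
            b=p+(t-p)/(n-k); dr=(r.inv()*Rt).as_rotvec(); m=np.linalg.norm(dr); dr=dr*min(1,.1/max(m,1e-9))
            out.append([0]+(r.inv().apply(b-p)*1000).round(1).tolist()+dr.round(3).tolist()); p=b; r=r*R.from_rotvec(dr)
            o=ik(G,off,p,r,q,lo,hi); dq=np.abs(o.x-q).max(); q=o.x
            if o.cost>1e-5 or dq>.18: print('IK?',p.round(3),o.cost,dq,q.round(2))
    print('time',s['time_s'],'pos',s['tool_pos'].round(4),'F',s['contact_force'].round(1)); print(len(out),out)
if __name__=='__main__': path(eval(sys.argv[1]),float(sys.argv[2]))
E
python3 go.py "[[.505,.081,.215],[.518,.081,.167],[.518,.081,.167]]" 30
```

```text
time 4.25 pos [0.4775 0.0447 0.2549] F [-0.3  0.7 -1. ]
5 [[0, -15.6, -18.7, 17.9, 0.039, 0.013, -0.008], [0, -15.7, -18.1, 18.5, -0.0, 0.0, -0.0], [0, -21.5, -0.0, 12.5, 0.0, 0.0, 0.0], [0, -21.5, -0.0, 12.5, 0.0, 0.0, 0.0], [0, 0.0, 0.0, 0.0, 0.0, 0.0, 0.0]]
```

{"name": "servo_tool", "arguments": {
  "plan": [
    [0,-16,-19,18,0.039,0.013,-0.008],
    [0,-16,-18,18,0,0,0],
    [0,-21,0,12,0,0,0],
    [0,-21,0,12,0,0,0],
    [0,0,0,0,0,0,0]
  ]
}}

```text
time_s: 4.67
tool_pos: [0.52, 0.0814, 0.17]
tcp_rot: [2.476, -0.001, 1.929]
contact_force: [0.3, -1.2, -1.0]
gripper_width: 0.0009
```

```bash
python3 go.py "[[.518,.081,.167],[.581,.081,.167],[.581,.081,.167]]" 16
python3 - <<'E'
from h import *
c=snap('wrist','w3');a=snap('top','t3')
A=cv2.resize(a['pixels'][135:235,195:335],None,fx=4,fy=4,interpolation=cv2.INTER_CUBIC)
cv2.imwrite('pics/cmp3.png',np.vstack([c['pixels'][120:320],A[100:400]]))
E
```

```text
time 4.6667 pos [0.52   0.0814 0.17  ] F [ 0.3 -1.2 -1. ]
6 [[0, -3.4, 0.4, -1.3, 0.002, -0.015, 0.001], [0, 4.1, 0.0, 15.2, -0.0, -0.0, -0.0], [0, 4.1, 0.0, 15.2, 0.0, 0.0, 0.0], [0, 4.1, 0.0, 15.2, 0.0, 0.0, 0.0], [0, 4.1, 0.0, 15.2, 0.0, 0.0, 0.0], [0, 0.0, 0.0, 0.0, 0.0, 0.0, 0.0]]
```

View pics/cmp3.png

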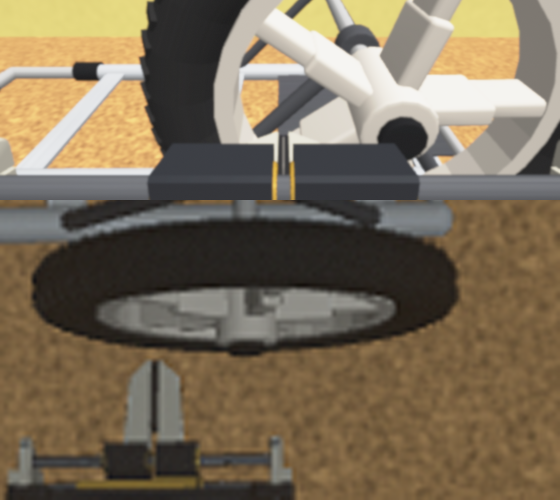

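The wrist view (upper part) shows the tips at about (283,140) below the 306° spoke and left of the hub cap (400,137). The top view (lower part) shows the tapered fingers in front of the left gap. I insert now.

{"name": "servo_tool", "arguments": {
  "plan": [
    [0,-3,0,-1,0.002,-0.015,0],
    [0,4,0,15,0,0,0],
    [0,4,0,15,0,0,0],
    [0,4,0,15,0,0,0],
    [0,4,0,15,0,0,0],
    [0,0,0,0,0,0,0]
  ]
}}

```text
time_s: 5.27
tool_pos: [0.5759, 0.0811, 0.1848]
tcp_rot: [-2.485, -0.003, -1.921]
contact_force: [0.9, 0.6, -1.3]
gripper_width: 0.0005
```

Run:
```python
import go,numpy as np
# arc: angle clockwise from top; TCP at r=.062
pts=[[.583,.019-.062*np.sin(np.radians(a)),.167+.062*np.cos(np.radians(a))] for a in range(274,446,6)]
go.path(pts,8)
```

```text
time 5.2667 pos [0.5759 0.0811 0.1848] F [ 0.9  0.6 -1.3]
30 [[0, -5.6, 0.1, 5.1, -0.002, -0.007, 0.001], [0, -5.6, 0.1, 5.1, 0.0, -0.0, -0.0], [0, 6.2, 0.8, -1.7, -0.0, 0.0, -0.0], [0, 6.1, 1.5, -1.6, -0.0, 0.0, 0.0], [0, 5.9, 2.1, -1.6, -0.0, 0.0, 0.0], [0, 5.7, 2.7, -1.5, -0.0, 0.0, 0.0], [0, 5.4, 3.3, -1.4, -0.0, 0.0, 0.0], [0, 5.0, 3.9, -1.3, -0.0, 0.0, 0.0], [0, 4.6, 4.4, -1.2, -0.0, 0.0, 0.0], [0, 4.1, 4.9, -1.1, -0.0, 0.0, 0.0], [0, 3.6, 5.3, -1.0, -0.0, 0.0, 0.0], [0, 3.0, 5.7, -0.8, -0.0, 0.0, 0.0], [0, 2.4, 6.0, -0.7, -0.0, 0.0, 0.0], [0, 1.8, 6.2, -0.5, -0.0, 0.0, 0.0], [0, 1.2, 6.4, -0.3, -0.0, 0.0, 0.0], [0, 0.5, 6.5, -0.1, -0.0, 0.0, 0.0], [0, -0.1, 6.5, 0.0, -0.0, 0.0, 0.0], [0, -0.8, 6.4, 0.2, -0.0, 0.0, 0.0], [0, -1.4, 6.3, 0.4, -0.0, 0.0, 0.0], [0, -2.0, 6.1, 0.5, -0.0, 0.0, 0.0], [0, -2.6, 5.9, 0.7, -0.0, 0.0, 0.0], [0, -3.2, 5.6, 0.9, -0.0, 0.0, 0.0], [0, -3.8, 5.2, 1.0, -0.0, 0.0, 0.0], [0, -4.3, 4.7, 1.1, -0.0, 0.0, 0.0], [0, -4.7, 4.3, 1.3, -0.0, 0.0, 0.0], [0, -5.1, 3.7, 1.4, -0.0, 0.0, 0.0], [0, -5.5, 3.1, 1.5, -0.0, 0.0, 0.0], [0, -5.8, 2.5, 1.5, -0.0, 0.0, 0.0], [0, -6.0, 1.9, 1.6, -0.0, 0.0, 0.0], [0, -6.2, 1.2, 1.6, -0.0, 0.0, 0.0]]
```

```bash
cat > arc.py <<'E'
import go,numpy as np,sys
from h import bot
s=bot.sense();p=s['tool_pos']; a0=np.degrees(np.arctan2(-(p[1]-.019),p[2]-.167)); print('ang',a0,'r',np.hypot(p[1]-.019,p[2]-.167),'x',p[0])
st=float(sys.argv[2]);n=int(sys.argv[1])
go.path([[.583,.019-.062*np.sin(np.radians(a0+st*(k+1))),.167+.062*np.cos(np.radians(a0+st*(k+1)))] for k in range(n)],20)
E
python3 arc.py 8 5
```

```text
ang -74.00319860947155 r 0.06456012110378724 x 0.5759469043634176
time 5.2667 pos [0.5759 0.0811 0.1848] F [ 0.9  0.6 -1.3]
8 [[0, 6.1, 4.2, 5.7, -0.002, -0.007, 0.001], [0, 4.8, 2.2, -1.3, 0.0, -0.0, -0.0], [0, 4.6, 2.6, -1.2, -0.0, 0.0, -0.0], [0, 4.4, 3.0, -1.2, -0.0, 0.0, 0.0], [0, 4.1, 3.4, -1.1, -0.0, 0.0, 0.0], [0, 3.8, 3.7, -1.0, -0.0, 0.0, 0.0], [0, 3.5, 4.1, -0.9, -0.0, 0.0, 0.0], [0, 3.1, 4.3, -0.8, -0.0, 0.0, 0.0]]
```

{"name": "servo_tool", "arguments": {
  "plan": [
    [0,4,3,4,0,-0.007,0],
    [0,4,2,1,0,0,0],
    [0,4,2.5,-1,0,0,0],
    [0,4,3,-1,0,0,0],
    [0,4,3.5,-1,0,0,0],
    [0,3.5,3.5,-1,0,0,0]
  ]
}}

```text
time_s: 5.77
tool_pos: [0.5753, 0.0654, 0.2145]
tcp_rot: [-2.493, -0.014, -1.905]
contact_force: [1.2, 3.1, -4.0]
gripper_width: 0.0005
```

```bash
python3 arc.py 8 5
```

```text
ang -44.37266936313514 r 0.06638360613863967 x 0.5753176645721176
time 5.7667 pos [0.5753 0.0654 0.2145] F [ 1.2  3.1 -4. ]
8 [[0, 2.4, 7.2, 7.2, -0.009, 0.004, 0.005], [0, 3.1, 4.3, -0.8, 0.0, -0.0, -0.0], [0, 2.8, 4.6, -0.7, -0.0, 0.0, -0.0], [0, 2.4, 4.8, -0.6, 0.0, 0.0, -0.0], [0, 1.9, 5.0, -0.5, -0.0, 0.0, -0.0], [0, 1.5, 5.2, -0.4, 0.0, 0.0, -0.0], [0, 1.1, 5.3, -0.3, -0.0, 0.0, -0.0], [0, 0.6, 5.4, -0.2, 0.0, 0.0, -0.0]]
```

Contact of about 5 N, as expected. I carry on around.

{"name": "servo_tool", "arguments": {
  "plan": [
    [0,1.5,5,3,-0.009,0.004,0.005],
    [0,2,5,2,0,0,0],
    [0,2,5,0,0,0,0],
    [0,1.5,5,0,0,0,0],
    [0,1,5,0,0,0,0],
    [0,0.5,5,0,0,0,0]
  ]
}}

```text
time_s: 6.27
tool_pos: [0.5805, 0.0351, 0.2249]
tcp_rot: [-2.487, -0.007, -1.915]
contact_force: [-0.4, 6.4, -3.4]
gripper_width: 0.0001
```

```bash
python3 arc.py 8 5
```

```text
ang -15.53525270067254 r 0.0600461284832441 x 0.5804778046694727
time 6.2667 pos [0.5805 0.0351 0.2249] F [-0.4  6.4 -3.4]
8 [[0, 3.6, 4.8, 1.6, -0.005, -0.003, 0.002], [0, 0.7, 5.4, -0.2, -0.0, -0.0, 0.0], [0, 0.3, 5.4, -0.1, 0.0, 0.0, 0.0], [0, -0.2, 5.4, 0.0, -0.0, -0.0, -0.0], [0, -0.6, 5.4, 0.2, -0.0, -0.0, -0.0], [0, -1.1, 5.3, 0.3, -0.0, -0.0, -0.0], [0, -1.5, 5.2, 0.4, -0.0, -0.0, -0.0], [0, -2.0, 5.0, 0.5, -0.0, -0.0, -0.0]]
```

{"name": "servo_tool", "arguments": {
  "plan": [
    [0,2,5,1,-0.005,-0.003,0.002],
    [0,1,5,0,0,0,0],
    [0,0.5,5.5,0,0,0,0],
    [0,0,5.5,0,0,0,0],
    [0,-0.5,5.5,0,0,0,0],
    [0,-1,5.5,0.5,0,0,0],
    [0,-1.5,5,0.5,0,0,0],
    [0,-2,5,0.5,0,0,0]
  ]
}}

```text
time_s: 6.93
tool_pos: [0.5836, -0.0071, 0.2305]
tcp_rot: [-2.472, -0.016, -1.933]
contact_force: [-0.2, 5.6, 1.3]
gripper_width: 0.0003
```

```bash
python3 arc.py 8 5; python3 -c "
from h import *
c=snap('wrist','w4');a=snap('scene','s4')
A=cv2.resize(a['pixels'][190:290,220:360],None,fx=4,fy=4,interpolation=cv2.INTER_CUBIC)
cv2.imwrite('pics/cmp4.png',np.vstack([c['pixels'][120:320],A]))"
```

```text
ang 22.312211157129187 r 0.06865123164554199 x 0.5836171955193665
time 6.9333 pos [ 0.5836 -0.0071  0.2305] F [-0.2  5.6  1.3]
8 [[0, -8.3, 2.3, 1.4, -0.009, -0.018, 0.006], [0, -2.6, 4.7, 0.7, -0.0, 0.0, 0.0], [0, -3.0, 4.4, 0.8, -0.0, 0.0, -0.0], [0, -3.3, 4.2, 0.9, 0.0, 0.0, -0.0], [0, -3.7, 3.8, 1.0, -0.0, 0.0, -0.0], [0, -4.0, 3.5, 1.1, 0.0, 0.0, -0.0], [0, -4.3, 3.1, 1.1, -0.0, 0.0, -0.0], [0, -4.5, 2.7, 1.2, 0.0, 0.0, -0.0]]
```

View pics/cmp4.png

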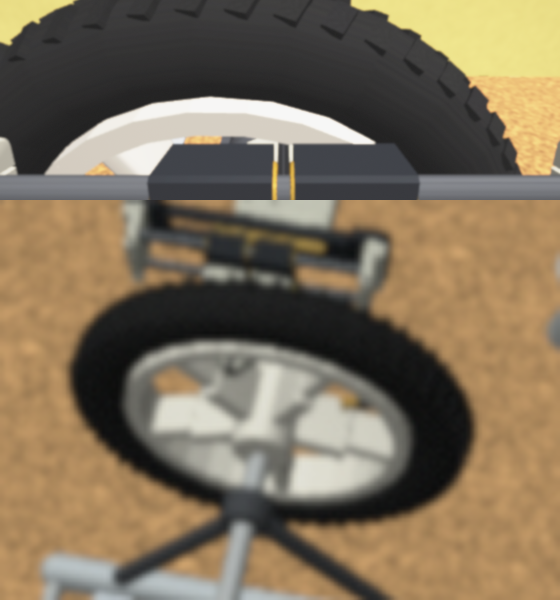

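Tips are in the gap near the top (scene crop (235,365)) and the tyre is clear. Carry on down the right side, bringing the radius in a little.

{"name": "servo_tool", "arguments": {
  "plan": [
    [0,-4,3,0,-0.005,-0.01,0.003],
    [0,-4,4,0,0,-0.005,0],
    [0,-4,4,0.5,0,0,0],
    [0,-4,4,1,0,0,0],
    [0,-4,3.5,1,0,0,0],
    [0,-4,3.5,1,0,0,0]
  ]
}}

```text
time_s: 7.53
tool_pos: [0.5837, -0.03, 0.2132]
tcp_rot: [2.472, 0.014, 1.939]
contact_force: [-1.3, 4.7, 2.7]
gripper_width: 0.0006
```

```bash
python3 arc.py 6 4
```

```text
ang 46.63740127450333 r 0.06735562551337573 x 0.5836880946284504
time 7.5333 pos [ 0.5837 -0.03    0.2132] F [-1.3  4.7  2.7]
6 [[0, -6.9, -1.1, 1.0, -0.005, -0.021, 0.007], [0, -3.3, 2.6, 0.9, 0.0, -0.0, -0.0], [0, -3.5, 2.4, 0.9, 0.0, 0.0, 0.0], [0, -3.6, 2.1, 1.0, 0.0, 0.0, 0.0], [0, -3.8, 1.9, 1.0, 0.0, 0.0, 0.0], [0, -3.9, 1.6, 1.0, 0.0, 0.0, 0.0]]
```

{"name": "servo_tool", "arguments": {
  "plan": [
    [0,-5,-0.5,0,-0.005,-0.01,0.003],
    [0,-4,1.5,0,0,-0.005,0],
    [0,-4,2,1,0,0,0],
    [0,-4,2,1,0,0,0],
    [0,-4,1.5,1,0,0,0]
  ]
}}

```text
time_s: 7.95
tool_pos: [0.5829, -0.0384, 0.1934]
tcp_rot: [2.475, 0.004, 1.926]
contact_force: [-0.1, 3.8, 5.8]
gripper_width: 0.0001
```

```bash
python3 arc.py 6 4;python3 -c "
from h import *
c=snap('top','t5');a=snap('scene','s5')
A=cv2.resize(a['pixels'][190:290,220:360],None,fx=4,fy=4,interpolation=cv2.INTER_CUBIC)
B=cv2.resize(c['pixels'][145:195,190:330],None,fx=4,fy=4,interpolation=cv2.INTER_CUBIC)
cv2.imwrite('pics/cmp5.png',np.vstack([A,B]))"
```

```text
ang 65.31051898934857 r 0.06312990601833526 x 0.5828748514760583
time 7.95 pos [ 0.5829 -0.0384  0.1934] F [-0.1  3.8  5.8]
6 [[0, -4.3, 0.6, 1.2, 0.002, -0.014, 0.005], [0, -4.0, 1.4, 1.1, -0.0, -0.0, -0.0], [0, -4.0, 1.1, 1.1, 0.0, -0.0, -0.0], [0, -4.1, 0.8, 1.1, 0.0, 0.0, -0.0], [0, -4.2, 0.5, 1.1, 0.0, 0.0, 0.0], [0, -4.2, 0.2, 1.1, 0.0, 0.0, 0.0]]
```

View pics/cmp5.png

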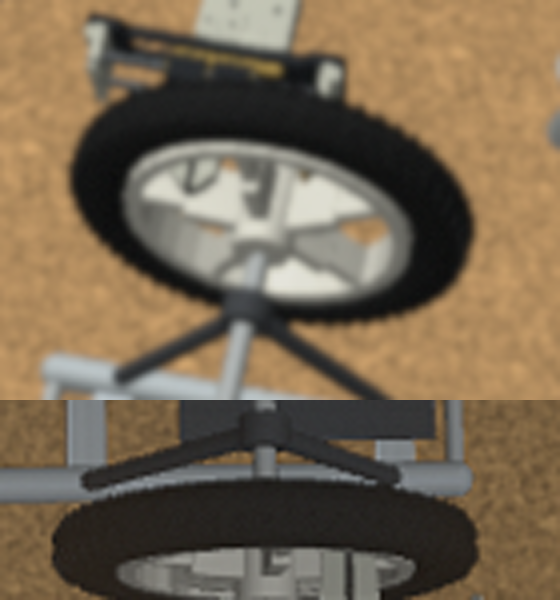

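Compared with the first picture, the spoke pattern looks the same (dark spoke side at scene px ≈(284,237) in both). So the wheel has turned two spoke pitches and θ≈−18°. About 18° remain, and I push them more slowly.

{"name": "servo_tool", "arguments": {
  "plan": [
    [0,-4,1,1,0,-0.01,0.003],
    [0,-4,1,1,0,0,0],
    [0,-4,1,1,0,0,0],
    [0,-3,0.5,1,0,0,0]
  ]
}}

```text
time_s: 8.38
tool_pos: [0.5832, -0.0427, 0.178]
tcp_rot: [2.484, -0.002, 1.917]
contact_force: [-1.8, 2.7, 6.1]
gripper_width: 0.0007
```

```bash
python3 arc.py 1 -6; python3 go.py "[[.575,-.040,.185],[.52,-.0395,.19],[.485,.019,.25]]" 18
```

```text
ang 79.91718917508047 r 0.06266655165991103 x 0.583199929336862
time 8.3833 pos [ 0.5832 -0.0427  0.178 ] F [-1.8  2.7  6.1]
1 [[0, 6.0, -2.1, -1.8, 0.004, -0.006, 0.001]]
time 8.3833 pos [ 0.5832 -0.0427  0.178 ] F [-1.8  2.7  6.1]
9 [[0, 4.7, -2.7, -9.7, 0.004, -0.006, 0.001], [0, -3.1, -0.2, -18.1, -0.0, -0.0, 0.0], [0, -3.1, -0.2, -18.1, -0.0, -0.0, 0.0], [0, -3.1, -0.2, -18.1, 0.0, 0.0, -0.0], [0, 9.8, -11.7, -9.9, -0.0, 0.0, 0.0], [0, 9.8, -11.7, -9.9, 0.0, 0.0, -0.0], [0, 9.8, -11.7, -9.9, -0.0, 0.0, 0.0], [0, 9.8, -11.7, -9.9, 0.0, 0.0, -0.0], [0, 9.8, -11.7, -9.9, -0.0, 0.0, 0.0]]
```

{"name": "servo_tool", "arguments": {
  "plan": [
    [0,4,-2,0,0,-0.006,0],
    [0,2,0,-6,0,0,0],
    [0,-1,0,-15,0,0,0],
    [0,-1,0,-15,0,0,0],
    [0,-1,0,-15,0,0,0],
    [0,0,0,-6,0,0,0]
  ]
}}

```text
time_s: 8.88
tool_pos: [0.525, -0.0426, 0.1916]
tcp_rot: [2.499, -0.015, 1.893]
contact_force: [0.6, 0.9, -0.5]
gripper_width: -0.0001
```

```bash
python3 go.py "[[.49,.019,.25]]" 25
```

```text
time 8.8833 pos [ 0.525  -0.0426  0.1916] F [ 0.6  0.9 -0.5]
4 [[0, 11.6, -15.3, -12.5, 0.011, 0.013, -0.003], [0, 11.8, -15.4, -12.2, -0.0, -0.0, -0.0], [0, 11.8, -15.4, -12.2, -0.0, -0.0, 0.0], [0, 11.8, -15.4, -12.2, 0.0, 0.0, 0.0]]
```

{"name": "servo_tool", "arguments": {
  "plan": [
    [0,12,-15,-12,0.011,0.013,-0.003],
    [0,12,-15,-12,0,0,0],
    [0,12,-15,-12,0,0,0],
    [0,12,-15,-12,0,0,0],
    [0,0,0,0,0,0,0]
  ]
}}

```text
time_s: 9.3
tool_pos: [0.4879, 0.0148, 0.2484]
tcp_rot: [2.5, -0.021, 1.896]
contact_force: [-0.5, -0.1, -1.1]
gripper_width: 0.0004
```

Run:
```python
from h import *
c=snap('wrist','w6'); hub=np.array([.592,.019,.165])
print(bot.sense()['tool_pos'])
f=lambda x,r,t:np.round(proj(c,hub+[x,-r*np.sin(t),r*np.cos(t)]))
print('hub',f(0,0,0),'top58',f(0,.058,0),'top92',f(0,.092,0),'L/R 92',f(-.016,.092,-np.pi/2),f(-.016,.092,np.pi/2))
cv2.imwrite('pics/w6c.png',cv2.resize(c['pixels'][100:310,80:480],None,fx=2,fy=2,interpolation=cv2.INTER_CUBIC))
```

```text
[0.4888039  0.01400997 0.24786965]
hub [277. 274.] top58 [276. 215.] top92 [275. 173.] L/R 92 [161. 288.] [391. 286.]
```

View pics/w6c.png

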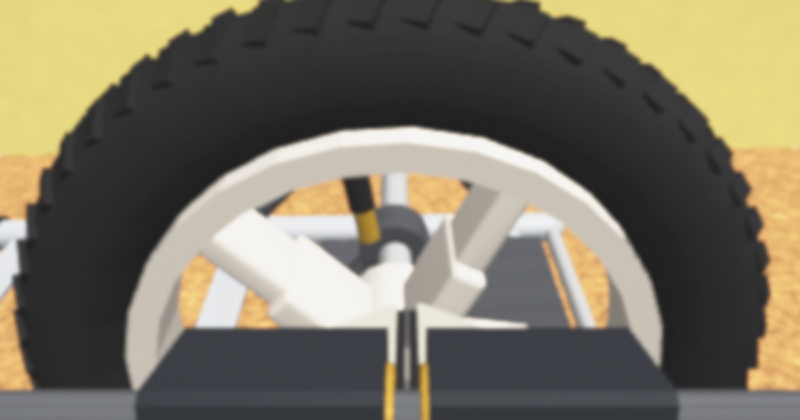

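The valve is just left of top: stem from crop (357,180) to brass tip (370,240). Spokes at (300,260) and (470,240).

Run:
```python
from h import *
c=dict(np.load('pics/w6.npz')); hub=np.array([.592,.019,.165])
im=c['pixels'].astype(int); b,g,r=im[...,0],im[...,1],im[...,2]
sub=np.zeros(b.shape,bool); sub[200:224,250:275]=1
m=sub&(r-b>60)&(r<225); v,u=np.nonzero(m); print('brass',len(u),u.mean(),v.mean(),u.min(),u.max(),v.min(),v.max())
for n in(np.array([1,0,0.]),np.array([1,.02,0])):
  for uu,vv in((u.mean(),v.mean()),(265,220),(258.5,190)):
    p=onplane(c,uu,vv,hub,n)-hub; print(np.round(p,4),np.hypot(p[1],p[2]).round(4),'theta',np.arctan2(-p[1],p[2]).round(3))
# tyre outer extent check of the hub y: white rim left/right edge
for row in(250,):
    w=np.nonzero(np.abs(im[row]-210).max(1)<60)[0]; print(w.min(),w.max())
```

```text
brass 171 263.05847953216374 211.21052631578948 250 270 200 221
[0.     0.0093 0.0611] 0.0618 theta -0.15
[0.     0.0081 0.0533] 0.0539 theta -0.15
[0.     0.0119 0.0789] 0.0798 theta -0.15
[-0.0002  0.0092  0.0612] 0.0619 theta -0.15
[-0.0002  0.008   0.0534] 0.054 theta -0.149
[-0.0002  0.0119  0.0791] 0.0799 theta -0.149
58 406
```

θ = −0.15 rad, and the stem's own direction gives the same. It needs +0.15 rad more, about 9 mm at the spoke. I re-enter the same gap (now centred at about 63°).

```bash
python3 go.py "[[.522,-.037,.198]]" 20
```

```text
time 9.35 pos [0.4888 0.014  0.2479] F [ 0.3 -0.3 -0.2]
4 [[0, -9.7, 12.7, 11.5, 0.011, 0.011, -0.008], [0, -9.9, 12.8, 11.2, -0.0, -0.0, 0.0], [0, -9.9, 12.8, 11.2, 0.0, 0.0, -0.0], [0, -9.9, 12.8, 11.2, -0.0, 0.0, 0.0]]
```

{"name": "servo_tool", "arguments": {
  "plan": [
    [0,-10,13,11,0.011,0.011,-0.008],
    [0,-10,13,11,0,0,0],
    [0,-10,13,11,0,0,0],
    [0,-10,13,11,0,0,0],
    [0,0,0,0,0,0,0]
  ]
}}

```text
time_s: 9.77
tool_pos: [0.5238, -0.0425, 0.1956]
tcp_rot: [2.486, 0.001, 1.921]
contact_force: [0.5, -0.9, -0.2]
gripper_width: 0.0004
```

```bash
python3 go.py "[[.583,-.037,.193]]" 14
```

```text
time 9.7667 pos [ 0.5238 -0.0425  0.1956] F [ 0.5 -0.9 -0.2]
5 [[0, 2.5, -1.1, 11.6, -0.0, -0.007, 0.001], [0, 2.6, -1.1, 11.6, 0.0, 0.0, 0.0], [0, 2.6, -1.1, 11.6, -0.0, -0.0, -0.0], [0, 2.6, -1.1, 11.6, 0.0, 0.0, 0.0], [0, 2.6, -1.1, 11.6, 0.0, 0.0, 0.0]]
```

{"name": "servo_tool", "arguments": {
  "plan": [
    [0,1,-2,11,0,-0.007,0],
    [0,1.5,-1,12,0,0,0],
    [0,1.5,-1,12,0,0,0],
    [0,1.5,-1,12,0,0,0],
    [0,1,0,8,0,0,0],
    [0,0,0,0,0,0,0]
  ]
}}

```text
time_s: 10.27
tool_pos: [0.5799, -0.0433, 0.1794]
tcp_rot: [2.504, -0.02, 1.896]
contact_force: [-0.7, 0.4, 0.1]
gripper_width: 0.0004
```

```bash
python3 go.py "[[.583,-.043,.1685]]" 3
```

```text
time 10.2667 pos [ 0.5799 -0.0433  0.1794] F [-0.7  0.4  0.1]
4 [[0, -2.4, -0.1, 1.5, 0.009, 0.013, -0.009], [0, -2.4, -0.1, 1.5, -0.0, -0.0, 0.0], [0, -2.4, -0.1, 1.5, 0.0, 0.0, 0.0], [0, -2.4, -0.1, 1.5, 0.0, 0.0, 0.0]]
```

{"name": "servo_tool", "arguments": {
  "plan": [
    [0,-2.5,0,1,0.005,0.01,-0.005],
    [0,-2.5,0,1,0,0,0],
    [0,-2.5,0,1,0,0,0],
    [0,-2,0,0.5,0,0,0]
  ]
}}

```text
time_s: 10.6
tool_pos: [0.58, -0.0429, 0.1717]
tcp_rot: [-2.487, 0.007, -1.918]
contact_force: [0.3, 2.2, 5.8]
gripper_width: 0.0007
```

```bash
python3 go.py "[[.583,-.043,.1685]]" 3
```

```text
time 10.6 pos [ 0.58   -0.0429  0.1717] F [0.3 2.2 5.8]
2 [[0, -1.1, 0.1, 1.8, 0.002, -0.005, -0.004], [0, -1.1, 0.1, 1.8, -0.0, -0.0, -0.0]]
```

{"name": "servo_tool", "arguments": {
  "plan": [
    [0,-2.5,0,0.5,0,0,0],
    [0,-2.5,0,0.5,0,0,0]
  ]
}}

```text
time_s: 10.77
tool_pos: [0.58, -0.0427, 0.1693]
tcp_rot: [-2.479, 0.005, -1.928]
contact_force: [-0.4, 2.0, 6.9]
gripper_width: 0.0006
```

```bash
python3 -c "
from h import *
s=bot.sense();print(s['tool_pos'],s['contact_force'])"
```

```text
[ 0.57995717 -0.04266505  0.1693483 ] [-0.40755394  1.97162199  6.85192668]
```

Close to the target height of 0.1685. I back off the spoke, withdraw and look.

{"name": "servo_tool", "arguments": {
  "plan": [
    [0,5,-2,0,0,0,0],
    [0,2,0,-6,0,0,0],
    [0,-1,0,-15,0,0,0],
    [0,-1,0,-15,0,0,0],
    [0,0,0,-15,0,0,0],
    [0,0,0,-6,0,0,0],
    [0,12,-15,-12,0,0,0],
    [0,12,-15,-12,0,0,0],
    [0,12,-15,-12,0,0,0],
    [0,12,-15,-12,0,0,0],
    [0,0,0,0,0,0,0]
  ]
}}

```text
time_s: 11.68
tool_pos: [0.4829, 0.0191, 0.2471]
tcp_rot: [2.493, -0.023, 1.911]
contact_force: [-0.2, 0.5, -0.7]
gripper_width: 0.0004
```

Run:
```python
from h import *
c=snap('wrist','w7'); print(bot.sense()['tool_pos'])
hub=np.array([.592,.019,.165])
print([np.round(proj(c,hub+[0,0,r])) for r in(.058,.09)])
cv2.imwrite('pics/w7c.png',cv2.resize(c['pixels'][140:290,180:380],None,fx=4,fy=4,interpolation=cv2.INTER_CUBIC))
```

```text
[0.48379714 0.01833743 0.24657684]
[array([282., 211.]), array([281., 172.])]
```

View pics/w7c.png

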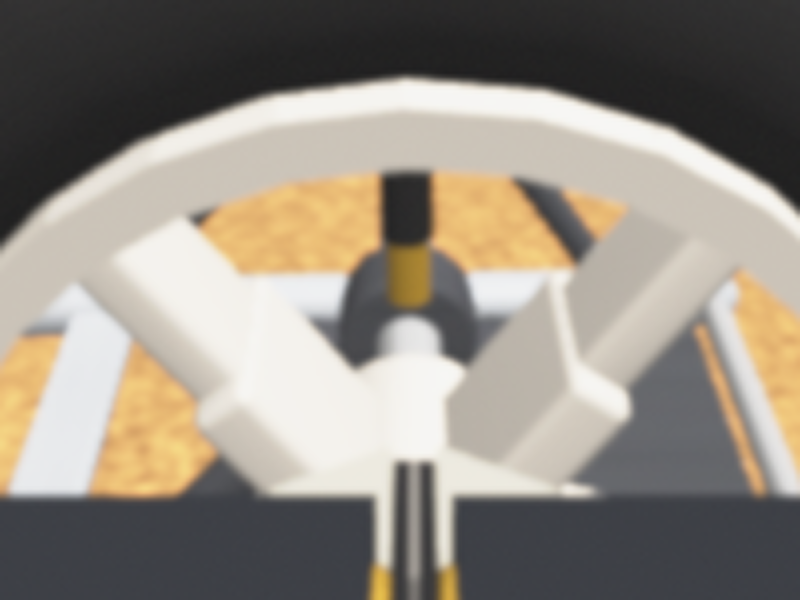

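The valve stands straight up: stem from crop (406,185) to (410,305), which is px (281.5,186) to (282.5,216), right on the predicted vertical line. I check quickly that nothing else moved, then hand in.

Run:
```python
from h import *
c=dict(np.load('pics/w7.npz')); hub=np.array([.592,.019,.165])
for u,v in((282.5,216),(281.5,186)):
    p=onplane(c,u,v,hub,np.array([1,0,0.]))-hub; print('theta',np.arctan2(-p[1],p[2]).round(3),'r',np.hypot(p[1],p[2]).round(3))
a=np.load('pics/top0.npz')['pixels'].astype(np.float32).mean(2); b=snap('top','t8')['pixels'].astype(np.float32).mean(2)
for n,(x0,y0,x1,y1) in dict(jig=(165,245,205,285),tin=(340,260,395,305),spare=(375,195,460,280),pump=(105,235,140,300),cart=(80,30,310,150)).items():
    print(n,cv2.phaseCorrelate(a[y0:y1,x0:x1].copy(),b[y0:y1,x0:x1].copy()))
s=bot.sense(); print(s['contact_force'],s['time_s']); bot.job_done()
```

```text
theta 0.013 r 0.054
theta 0.003 r 0.079
jig ((-0.09330893668784057, -0.03423635604385211), 1.008223264971748)
tin ((-0.018916069327648444, 0.48160022669353353), 1.002018407539085)
spare ((-0.016274338996865367, 0.0008903122687939913), 1.0031164216995239)
pump ((0.033274335477738504, -0.020263595157921088), 0.9904100226215374)
cart ((-0.013296519053042744, -0.003684838602794116), 0.9868228542142444)
[1.03952408 0.18149808 0.32773305] 11.7833
the job is handed in; nothing more can be done
```

The tyre valve now stands straight above the hub, and the job is handed in after about 11.8 s of robot time.

I put the closed fingertips into the left gap and pushed a spoke clockwise over the top with about 5–7 N, on a wheel that started at about 3.46 rad. The wrist camera then showed the valve still 0.15 rad short, so I reached in again and pushed it the rest of the way.

**Last checks:**
- **Valve:** 0.003 to 0.013 rad from vertical in the wrist camera, against a limit of 0.12.
- **Cart and bystanders:** cart, spare wheel, pump and measure shifted less than 0.1 pixel in the top view. The tin's patch showed 0.5 pixel (1–2 mm), which may come from the arm's shadow.
- **Contact:** the gripper is clear of the wheel, and the force reading was about 1 N, which is its normal noise.

**Disagreements:**
- On the first insertion the tool drifted about 18 mm higher than planned. It touched nothing, and I corrected for it as I went.
- My estimate before the first check was about 4° left to turn; the camera measured 8.6°, and I used the measured value.

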